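Set the size key of a gift-box packing jig

TASK

Take the red-handled size key out of its black stand and put its foot into the brass-framed entry pocket at the end of the jig's rail. Drag it, pressing lightly, along the slot until its foot drops into the hidden index notch, then stop and let go, leaving it fully home and upright with its collar down on the rail. Never push on the rail with more than 40 N, and do not disturb the gift box, the jars or the bottle.

Things in the scene. Friction and masses are not known exactly. Their poses are not given: they have to be found in the camera images.
- rail: Fixed black rail with a slotted aluminium top, 280 mm long, 52 mm wide, top face 42 mm above the table; a grey nest plate 6 mm thick (rims 14 mm) lies along its +x side. Origin: centre of its underside; y runs along the rail towards the brass-framed entry pocket, z up. The index notch is a groove across the covered channel floor: its centre lies anywhere from y = -40 to +40 mm, and no reading gives it.
- rail_slot (a point): Middle of the slot at the rail's top face (origin's x, y; 42 mm up), axes as the rail's. The slot is 11 mm wide, along y. Under 8 mm thick lips lies a channel 24 mm wide, 14 mm high; its hard flat floor is 22 mm below the top face; it is closed at y = -120 and 120 mm. The notch in the floor is 21 mm long along y, 12 mm deep; the key in it stands 10 mm lower than on the floor.
- rail_entry (a point): Centre of the entry pocket at channel floor level, 20 mm above the table, 97 mm from the rail's centre along its y; axes as the rail's. The pocket's opening is 24 mm across and 38 mm along the rail (y = 74 to 112 mm) and narrows by 45-degree flares (y = 80 to 74 mm) into the slot. The key's foot can enter only here.
- key_grip (a point): Centre of the loose key's red handle, an upright bar 18 x 18 mm, 52 mm high; 63 mm above the key's underside. Key: about 160 g, 89 mm tall; from below: 16 x 16 mm foot 9 mm high, 7 mm round neck, 30 mm round brass collar (32 to 37 mm up), handle (37 to 89 mm). x, y axes square to the faces of handle and foot, four sides alike; z up.
- key_foot (a point): Centre of the underside of the key's foot; axes as the handle's. At the start 8 mm above the table; home in the notch, with the collar resting on the rail's top face, 10 mm above the table; on the channel floor, 20 mm.
- stand: Fixed black block 60 x 60 mm, 40 mm high, with a square hole 23 mm wide in which the key stands, its collar resting on the block's top. Origin: centre of its underside.
- gift_box: Maroon open gift box 110 x 160 mm, 45 mm high, loose on the nest plate; its near side about 50 mm from the rail's centre line. Leave alone. Origin: centre of its underside.
- jar_a: Dark maroon jar, black cap, 54 mm wide, 45 mm high. Leave alone. Origin: underside.
- jar_b: Another such jar. Leave alone. Origin: underside.
- red_bottle: Red bottle, black cap, 44 mm wide, 130 mm high. Leave alone. Origin: underside.
There are look-alikes about, which are no part of the job. What is shaped like the part that bears key_grip but turquoise or white is not meant.

How it is judged (in metres and radians):
On the way:
1. the key's foot is in the entry pocket, down near the channel floor (z of key_foot in the frame of rail below 0.027 m and y of key_foot in the frame of rail between 0.066 and 0.116 m and x of key_foot in the frame of rail between -0.012 and 0.012 m), for 0.1 s.
At the end, for the whole second after the job is handed in: The key stands released and at rest in the index notch: its foot's underside less than 12.5 mm above the table (home is 10 mm, the channel floor is 20 mm), within 55 mm of the rail's centre along it and 10 mm across it, tilted less than 0.1 rad (z of key_foot in the frame of rail below 0.0125 m and y of key_foot in the frame of rail between -0.055 and 0.055 m and x of key_foot in the frame of rail between -0.01 and 0.01 m and angle between key_grip's own z axis and vertical below 0.1 rad and height (world z) of key_grip above 0.06 m and contact force between the fingers and key below 0.1 N and linear speed of key below 0.02 m/s); the robot touches nothing.
It fails at once if the key or the fingers push on the rail with more than 40 N (contact force between any of key, the fingers and rail above 40 N).
It fails at once if the gift box, a jar or the bottle is moved by more than 20 mm (distance of any of gift_box, jar_a, jar_b, red_bottle from where it was at the start of the episode above 0.02 m).
It also fails if it takes over 67 s, if anything falls off the work surface, if the arm or the gripper's body presses on something with over 40 N, if the wrist force passes 120 N, or if a joint passes its speed limit or range.

ROBOT

A 6-joint arm with a two-finger parallel gripper is mounted at the origin on the work surface. World frame = base frame: x ahead of the robot, y to its left, z up, the work surface at z = 0. Lengths are in mm, angles in rad, forces in N, time in s.
With the tool pointing down it reaches from about 350 to 875 mm from the base axis. Payload 4.2 kg.
Tool frame: the origin (TCP) lies at the very end of the fingers, on their centre line; the grasp point (between the pads) lies arm.grip_depth behind it (arm.grip_depth is the distance from the TCP to the grasp point, in mm); z points along the fingers, y is the direction in which the jaws open and shut (so a half turn about z gives the same grasp; the last joint's range is limited). The gripper opens to 85 mm and grips with 20 to 120 N. Pads are 22 mm wide; open, the fingers measure 114 mm over their backs; the gripper's body (76 mm by 85 mm) begins 54 mm behind the grasp point. The pads swing forward as they close: fully open they stand 13 mm farther back than shut.
Start: joints at [-1.034, 0.385, 0.008, 0, -1.194, -0.259], TCP at [171.417, -601.012, 231.312] pointing down, gripper open.
Joint ranges: [-3.14, 3.14], [-1.21, 2.06], [-1.07, 1.41], [-3.16, 2.05], [-2.99, -0.16], [-3.1, 3.1]. Speed limits (rad/s): [2.79, 2.79, 3.14, 3.14, 3.14, 3.14].

INTERFACE

Orientations are given as a unit quaternion [x, y, z, w].
In Python, from bench import arm, optics, workorder gives the robot as it stands. The module is installed in compiled form; this text tells all that it offers.
- The arm moves only by the tool play_rows, never from a script. Its arguments are lists of equal length, an entry for each row: "travel": the shift along the tool's x, y, z in m, a list of three; "rotation": the turn, a rotation vector about the tool's x, y, z in rad, a list of three; "grip": the opening, from 0 (shut) to 1 (fully open). In form: {"travel": [[x, y, z], ...], "rotation": [[rx, ry, rz], ...], "grip": [grip, ...]}. A call has 1 to 12 rows; each row shifts and turns the commanded pose from where the row before left it, along the tool's axes as they then stand; what a row does not reach is not made up. A row lasts 1/12 s, in which the tool goes at most 41.7 mm and 7.16 degrees, less where a joint would pass 70% of its speed; a pose out of reach is approached as far as the arm can. A call is refused whole if a number of a shift passes 0.0417 or a number of a turn 0.125, either way. A call with a gripper value outside its range is refused whole. The fingers move at their own pace and stop on an object; the grip force is fixed at half the most. Time passes only in rows, so rows that do not move let the fingers close. It gives the time, the measured TCP pose, the force and the opening at its end, in the units of the state.
- arm.read_state(): the state, without advancing time (a new reading comes with each control period).
- optics.get_image(name): name is "scene" or "top" or "wrist"; returns a dict with "image" (384x512x3 uint8, blue, green, red), "depth" (384x512 float32, mm along the optical axis (not along the pixel's ray), 0 where there is no reading), "camera_matrix" (3x3 intrinsics, pixels), "R" (3x3) and "t" (3): a world point X has camera coordinates R X + t; the wrist camera has in their place "hand_eye" (4x4, takes a point from camera to tool coordinates, whose origin is the TCP and whose axes are the flange's). Camera axes: x right, y down, z forward; pixel columns grow to the right and rows downward; lengths in mm; the calibration is good to about 2 mm. A picture is of the moment at which its call begins: read the wrist's pose just before it.
- workorder.job_done(): hands the job in, once; it reports no verdict.
The state is a dict: "clock": time; "joints": joint angles; "joint_vel": joint speeds; "joint_efforts": joint torques, N m; "position": TCP position; "ee_rot": TCP orientation; "contact_force": force on the tool from outside, world axes, zero at the start; "wrist_torque": the same for the moment, N m; "gripper_width": finger opening in mm.
Only numpy, scipy, OpenCV 4.12 (cv2) and the standard library are available. Lean on these libraries where they do the work, as an engineer would, in place of code of your own. Each camera call takes 0.05 s, during which the arm holds its last target. There are 200 camera calls.

## Working session

There is one attempt and no reset: what is moved stays moved. The work goes in short steps, Python scripts to look and compute and a tool call to move; the robot and the scene stay as the last step left them, time stands still between calls to the robot, and variables do not carry over. Pictures are saved under pics/ and viewed, about 8 in all and at most 12, crops included, and the job is handed in when it is done.

Besides the shell and the picture viewer there is one more tool, called after ">>>" as name(argument=value, ...), one argument or row to a line, values as JSON. play_rows: Moves the arm, as the interface text tells. Its arguments: {"type":"object","properties":{"travel":{"type":"array","items":{"type":"array","items":{"type":"number"}}},"rotation":{"type":"array","items":{"type":"array","items":{"type":"number"}}},"grip":{"type":"array","items":{"type":"number"}}},"required":["travel","rotation","grip"]}

```bash
mkdir -p pics
python3 - <<'E'
from bench import arm, optics
import cv2,numpy as np,pickle
s=arm.read_state();print(s, arm.grip_depth)
for n in("scene","top"):
    d=optics.get_image(n);pickle.dump(d,open(n+'.pkl','wb'));cv2.imwrite(f'pics/{n}0.png',d['image'])
    print(n,d['camera_matrix'],d['R'],d['t'])
E
```

```text
{'clock': 0.0, 'joints': array([-1.03441971e+00,  3.85583779e-01,  6.61291053e-03, -4.93475845e-04,
       -1.19399503e+00, -2.58628334e-01]), 'joint_vel': array([-0.00030951, -0.00120798,  0.00061586, -0.00075214,  0.00150233,
       -0.00124898]), 'joint_efforts': array([ 2.05338947e-04, -3.92288268e+01,  1.88401830e+01,  4.18615177e+00,
       -4.56765221e-03, -1.11044614e-05]), 'position': array([ 171.24171605, -600.47363409,  230.20091519]), 'ee_rot': array([-1.38337939e-01,  9.90384463e-01,  1.08898344e-03, -2.08489809e-04]), 'contact_force': array([ 0.35251871, -0.35603396,  0.36997201]), 'wrist_torque': array([ 0.02112501,  0.00672149, -0.02050001]), 'gripper_width': 85.10493951726603} 18.700000000000003
scene [[355.77738395   0.         257.08941449]
 [  0.         355.77738395 190.89460181]
 [  0.           0.           1.        ]] [[-0.79472424  0.60658244 -0.02170547]
 [ 0.35330679  0.43322112 -0.82915245]
 [-0.49354605 -0.66661624 -0.55860102]] [ 469.87998117 -125.16497262 1277.46793754]
top [[390.54340433   0.         256.08494679]
 [  0.         390.54340433 192.00196274]
 [  0.           0.           1.        ]] [[ 0.0277193  -0.99961012  0.00335526]
 [-0.98440662 -0.02788069 -0.17368442]
 [ 0.17371025  0.00151147 -0.98479565]] [ -25.78396014  574.87466612 1195.82555882]
```

View pics/scene0.png

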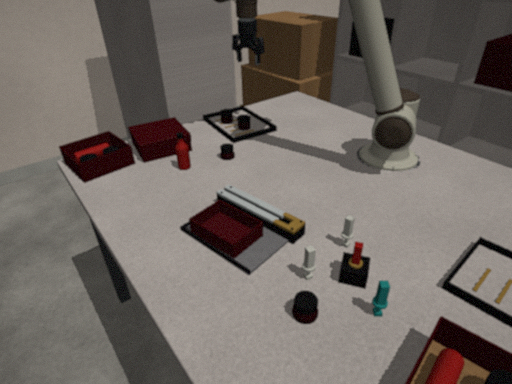

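View pics/top0.png

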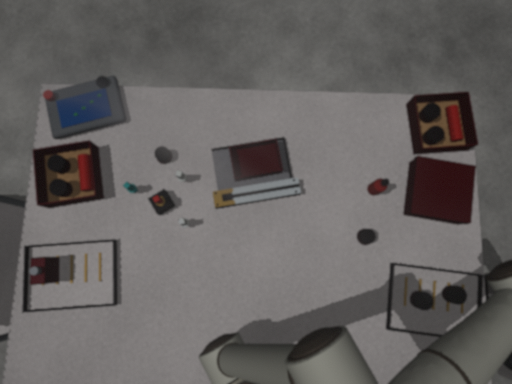

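The scene view shows the key (about 357,255) in its stand, with white and turquoise look-alikes around it. The top view has the key at about (160,201) and the rail from (215,198), its brass entry end, to (300,188).

```bash
cat > h.py <<'E'
import numpy as np,cv2
def toplane(d,u,v,z):
    K,R,t=d['camera_matrix'],d['R'],d['t']
    r=R.T@np.linalg.inv(K)@np.array([u,v,1.]);c=-R.T@t
    return c+r*(z-c[2])/r[2]
def cloud(d):
    K,D=d['camera_matrix'],d['depth'];v,u=np.indices(D.shape)
    P=np.stack([(u-K[0,2])/K[0,0]*D,(v-K[1,2])/K[1,1]*D,D],-1)
    return (P-d['t'])@d['R'] if 'R' in d else P
E
python3 - <<'E'
import pickle,cv2,numpy as np
from h import *
d=pickle.load(open('top.pkl','rb'));im=d['image'];P=cloud(d)
c=im[130:225,140:310];cv2.imwrite('pics/c1.png',cv2.resize(c,None,fx=4.6,fy=4.6,interpolation=cv2.INTER_CUBIC))
b,g,r=[im[...,i].astype(int) for i in range(3)]
m=(r>110)&(g<70)&(b<70);m[:,:145]=0;m[:,175:]=0;m[:180]=0;m[220:]=0
print(m.sum(),P[m].mean(0),P[m].max(0)); vv,uu=np.where(m);print(uu.mean(),vv.mean())
# rail top by height
hm=(abs(P[...,2]-42)<5);hm[:,:205]=0;hm[:,310:]=0;hm[:170]=0;hm[215:]=0
q=P[hm][:,:2].astype(np.float32);print(len(q),cv2.minAreaRect(q))
# stand
hm=(abs(P[...,2]-40)<5);hm[:,:140]=0;hm[:,180:]=0;hm[:180]=0;hm[220:]=0
q=P[hm][:,:2].astype(np.float32);print(len(q),cv2.minAreaRect(q))
d=pickle.load(open('scene.pkl','rb'));im=d['image'];P=cloud(d)
hm=(abs(P[...,2]-42)<4);hm[:180]=0;hm[245:]=0;hm[:,:210]=0;hm[:,310:]=0
q=P[hm][:,:2].astype(np.float32);print('sc',len(q),cv2.minAreaRect(q))
E
```

```text
11 [538.67070287 297.30669739  97.08069114] [542.80303476 302.29838594  99.44605131]
155.45454545454547 198.36363636363637
1120 ((590.9185180664062, -8.926727294921875), (83.50021362304688, 279.9206848144531), 11.141550064086914)
271 ((552.616943359375, 272.4748840332031), (61.574241638183594, 115.70996856689453), 33.587852478027344)
sc 1298 ((645.195068359375, 1.016082763671875), (193.010498046875, 282.3292541503906), 10.67077922821045)
```

View pics/c1.png

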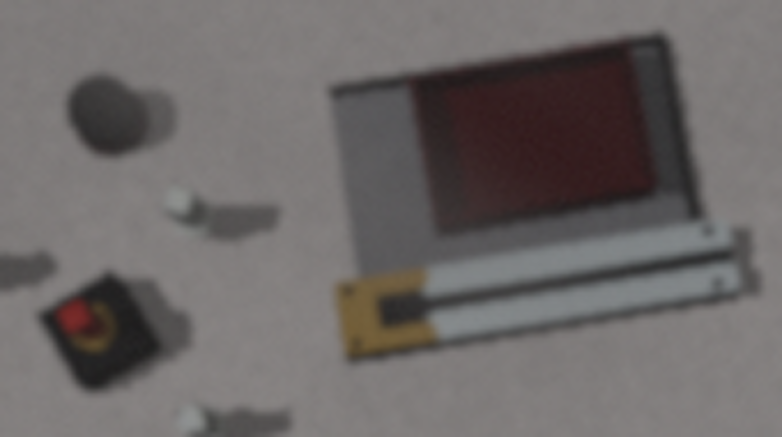

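The crop shows the rail's corners at about (335,285), (350,360), (733,218) and (747,290), with the brass pocket on the left. It also shows the stand, turned on the table, with the red handle at (73,315).

Run:
```python
import pickle
from h import *
d=pickle.load(open('top.pkl','rb'))
f=lambda u,v,z:toplane(d,140+(u+.5)/4.6-.5,130+(v+.5)/4.6-.5,z)[:2]
C=[f(*p,42) for p in((335,283),(350,360),(733,218),(747,290))]
print(np.round(C));c=np.mean(C,0);y=(C[0]+C[1]-C[2]-C[3])/2
print('rail',c,np.linalg.norm(y),np.degrees(np.arctan2(-y[0],y[1])),'width',np.linalg.norm(C[0]-C[1]))
S=[f(*p,40) for p in((40,315),(110,272),(160,335),(93,390))];print('stand',np.round(S),np.mean(S,0))
for i in range(4): e=S[(i+1)%4]-S[i];print(np.linalg.norm(e),np.degrees(np.arctan2(e[1],e[0])))
print('handle top',f(73,315,97), 'entry',f(403,307,42))
```

```text
[[ 576.  131.]
 [ 522.  118.]
 [ 630. -147.]
 [ 579. -157.]]
rail [576.62529562 -13.97097564] 281.7527433689355 11.400575268936043 width 55.40791553054374
stand [[548. 335.]
 [579. 289.]
 [536. 251.]
 [496. 295.]] [539.78142954 292.28319032]
56.44679095721574 -55.698533831511334
57.65284501382189 -139.01323087650326
59.160104941930214 132.1698818926949
65.51832335544934 38.28836810233279
handle top [539.5402137  297.31772508] entry [560.08419787  82.44877086]
```

>>> play_rows(
  travel=[
    [-0.015,0.02,0],
    [-0.025,0.0317,0],
    [-0.025,0.0317,0],
    [-0.025,0.0317,0],
    [-0.025,0.0317,0],
    [-0.025,0.0317,0],
    [-0.025,0.0317,0],
    [-0.025,0.0317,0],
    [-0.025,0.0317,0],
    [-0.025,0.0317,0],
    [-0.025,0.0317,0],
    [-0.025,0.0317,0],
  ],
  rotation=[
    [0,0,0],
    [0,0,0],
    [0,0,0],
    [0,0,0],
    [0,0,0],
    [0,0,0],
    [0,0,0],
    [0,0,0],
    [0,0,0],
    [0,0,0],
    [0,0,0],
    [0,0,0],
  ],
  grip=[1,1,1,1,1,1,1,1,1,1,1,1],
)

```text
clock: 1.1
position: [349.1, -165.0, 231.3]
ee_rot: [-0.138, 0.99, 0.0, 0.0]
contact_force: [1.8, 0.2, -0.1]
gripper_width: 85.4
```

>>> play_rows(
  travel=[
    [-0.025,0.0317,0],
    [-0.025,0.0317,0],
    [-0.025,0.0317,0],
    [-0.025,0.0317,0],
    [-0.025,0.0317,0],
    [-0.025,0.0317,0],
    [-0.025,0.0317,0],
    [-0.025,0.0317,0],
    [-0.025,0.0317,0],
    [-0.02,0.025,0],
    [-0.01,0.012,0],
    [0,0,0],
  ],
  rotation=[
    [0,0,0],
    [0,0,0],
    [0,0,0],
    [0,0,0],
    [0,0,0],
    [0,0,0],
    [0,0,0],
    [0,0,0],
    [0,0,0],
    [0,0,0],
    [0,0,0],
    [0,0,0],
  ],
  grip=[1,1,1,1,1,1,1,1,1,1,1,1],
)

```text
clock: 2.1
position: [506.9, 215.9, 230.0]
ee_rot: [-0.14, 0.99, -0.0, -0.0]
contact_force: [-0.0, -1.2, -0.2]
gripper_width: 85.0
```

Run:
```python
from bench import arm, optics
import cv2,pickle
s=arm.read_state();d=optics.get_image('wrist');d['s']=s;pickle.dump(d,open('w1.pkl','wb'));cv2.imwrite('pics/w1.png',d['image'])
print(s['clock'],s['position'],s['ee_rot'],s['joints'],d['camera_matrix'],d['hand_eye'])
```

```text
2.1 [506.91781098 215.89304181 230.00731472] [-1.39851066e-01  9.90172432e-01 -2.37336070e-04 -4.21487987e-04] [ 6.96861950e-01  2.60546842e-01 -1.76988829e-01 -4.66510191e-05
 -1.13422716e+00 -1.98701649e+00] [[312.31341132   0.         255.42893427]
 [  0.         312.31341132 185.6727215 ]
 [  0.           0.           1.        ]] [[ 4.88742029e-04 -9.63603396e-01 -2.67335475e-01  6.82850174e+01]
 [ 9.99999408e-01  7.30735326e-04 -8.05719110e-04  6.03943237e-02]
 [ 9.71745147e-04 -2.67334923e-01  9.63603183e-01 -1.41690283e+02]
 [ 0.00000000e+00  0.00000000e+00  0.00000000e+00  1.00000000e+00]]
```

View pics/w1.png

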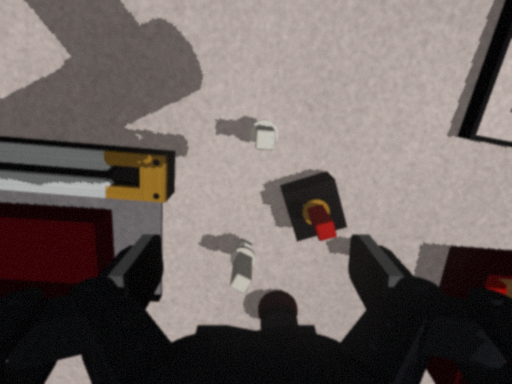

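The wrist view shows the red handle's top at (325,231), with the stand around (313,207). The rail's brass pocket is at about (125,177).

```bash
cat >> h.py <<'E'
from scipy.spatial.transform import Rotation as Ro
def wcloud(d):
    P=cloud({k:d[k] for k in('camera_matrix','depth')});H=d['hand_eye'];s=d['s']
    return (P@H[:3,:3].T+H[:3,3])@Ro.from_quat(s['ee_rot']).as_matrix().T+s['position']
def wray(d,u,v,z):
    H=d['hand_eye'];s=d['s'];Rw=Ro.from_quat(s['ee_rot']).as_matrix()
    c=Rw@H[:3,3]+s['position'];r=Rw@H[:3,:3]@np.linalg.inv(d['camera_matrix'])@np.array([u,v,1.])
    return c+r*(z-c[2])/r[2]
E
python3 - <<'E'
import pickle
from h import *
d=pickle.load(open('w1.pkl','rb'));P=wcloud(d)
def rect(m,n):
    q=P[m][:,:2].astype(np.float32);r=cv2.minAreaRect(q);print(n,len(q),r,P[m].mean(0))
V,U=np.indices(m.shape) if 0 else np.indices(P.shape[:2])
w=lambda u0,u1,v0,v1:(U>u0)&(U<u1)&(V>v0)&(V<v1)
z=P[...,2];rng=w(295,345,190,250)
print(np.percentile(z[rng&(z>70)],[5,50,95]),'table',np.median(z[w(220,260,20,100)]))
zt=np.percentile(z[rng],99)
rect(rng&(z>zt-4),'handletop')
rect(w(275,350,165,250)&(abs(z-40)<4),'stand')
m=w(100,178,145,205)&(abs(z-42)<5);rect(m,'brass')
m=w(0,178,130,205)&(abs(z-42)<4);rect(m,'rail')
im=d['image'];cv2.imwrite('pics/w1c.png',np.hstack([cv2.resize(im[135:215,90:190],None,fx=4,fy=4,interpolation=2),cv2.resize(im[165:245,265:365],None,fx=4,fy=4,interpolation=2)]))
E
```

```text
[73.64724787 95.22573589 96.95709517] table -0.9751406145968247
handletop 345 ((490.74639892578125, 252.8236083984375), (147.5966033935547, 19.169769287109375), 41.059349060058594) [534.73669534 290.70235825 106.09965032]
stand 2005 ((539.0850219726562, 295.0035400390625), (60.63640594482422, 60.00704574584961), 33.68170166015625) [535.311213   291.85178992  39.25140251]
brass 2404 ((557.0712890625, 90.4713363647461), (52.675235748291016, 72.28204345703125), 10.972007751464844) [555.56345585  94.57827223  41.06260118]
rail 6135 ((567.718505859375, 37.03643798828125), (52.84917449951172, 181.38121032714844), 11.213590621948242) [566.69974827  38.59066565  41.18390763]
```

View pics/w1c.png

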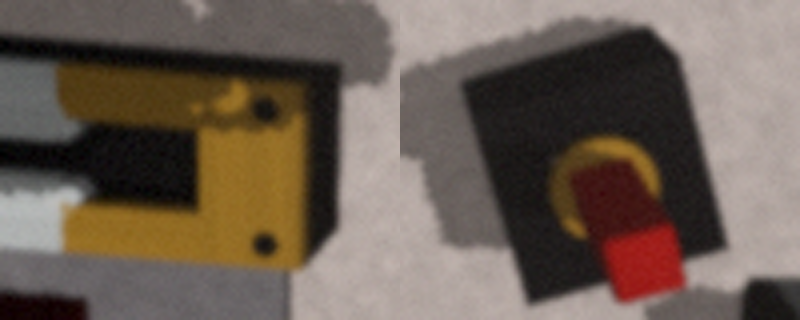

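The left crop shows the pocket opening. In the right crop the handle's top face has corners at about (605,240), (668,228), (685,288) and (622,302).

Run:
```python
import pickle
from h import *
d=pickle.load(open('w1.pkl','rb'));P=wcloud(d);V,U=np.indices(P.shape[:2]);z=P[...,2]
m=(U>295)&(U<345)&(V>190)&(V<255)&(abs(z-97)<3)
q=P[m][:,:2].astype(np.float32);print(len(q),cv2.minAreaRect(q),np.median(P[m],0))
C=[wray(d,264.6+(u-400)/4,164.6+v/4,97)[:2] for u,v in((605,240),(668,228),(685,288),(622,302))]
print(np.round(C,1),np.mean(C,0))
for i in range(4): e=C[(i+1)%4]-C[i];print(np.linalg.norm(e),np.degrees(np.arctan2(e[1],e[0])))
# pocket corners: end wall & sides
for u,v in((195,125),(195,210),(97,125),(97,205),(335,65),(303,268)): print(wray(d,89.6+u/4,134.6+v/4,42)[:2])
```

```text
317 ((539.0023193359375, 294.7727355957031), (18.358348846435547, 17.57501220703125), 32.7844123840332) [538.51259382 294.38995202  95.8043558 ]
[[535.3 283.3]
 [528.3 296.6]
 [541.6 305.7]
 [549.3 292.4]] [538.6175792  294.48405234]
14.995001192118721 117.82702318847319
16.167117331955637 34.3351911461163
15.28674277728354 -60.06180069196886
16.698270733209778 -146.8431163236689
[542.85154393  94.70384381]
[566.35582997  99.01740667]
[550.18413482  69.3367002 ]
[572.41362206  72.94301189]
[516.44192162 127.51686831]
[574.56585311 130.90132706]
```

>>> play_rows(
  travel=[
    [-0.0131,0.0167,0.015],
    [-0.0131,0.0167,0.025],
    [-0.0131,0.0167,0.025],
    [-0.0131,0.0167,0.025],
    [0,0,0],
    [0,0,0],
    [0,0,0],
    [0,0,0],
  ],
  rotation=[
    [0,0,0],
    [0,0,0],
    [0,0,0],
    [0,0,0],
    [0,0,-0.1],
    [0,0,-0.1],
    [0,0,-0.1],
    [0,0,0],
  ],
  grip=[0.7,0.7,0.7,0.7,0.7,0.7,0.7,0.7],
)

```text
clock: 2.82
position: [537.6, 290.2, 141.0]
ee_rot: [-0.285, 0.958, -0.0, -0.001]
contact_force: [0.4, -0.0, 1.2]
gripper_width: 60.1
```

```bash
cat >> h.py <<'E'
def go(x,y,z,yaw):
    "tool-frame shift and turn to bring TCP to x,y,z with tool-y at yaw deg"
    from bench import arm
    s=arm.read_state();R=Ro.from_quat(s['ee_rot']).as_matrix()
    ty=np.degrees(np.arctan2(R[1,1],R[0,1]));print(round(s['clock'],2),'pos',s['position'].round(1),'yaw',ty.round(2),'tilt',R[:2,2].round(4),'w',round(s['gripper_width'],1),'F',s['contact_force'].round(1),'M',s['wrist_torque'].round(2),'J',s['joints'].round(2))
    print('travel mm',(R.T@(np.array([x,y,z])-s['position'])).round(1),'rz',np.radians(ty-yaw).round(4))
E
python3 -c "
from h import *
go(538.8,294.6,53,123)"
```

```text
2.82 pos [537.6 290.2 141. ] yaw 123.14 tilt [-0.0012 -0.0009] w 60.1 F [ 0.4 -0.   1.2] M [ 0.01 -0.03  0.01] J [ 0.76  0.44 -0.15 -0.   -0.99 -1.75]
travel mm [-3.5  3.  88. ] rz 0.0025
```

>>> play_rows(
  travel=[
    [-0.0035,0.003,0.01],
    [0,0,0.02],
    [0,0,0.02],
    [0,0,0.02],
    [0,0,0.012],
    [0,0,0.005],
    [0,0,0],
  ],
  rotation=[
    [0,0,0],
    [0,0,0],
    [0,0,0],
    [0,0,0],
    [0,0,0],
    [0,0,0],
    [0,0,0],
  ],
  grip=[0.7,0.7,0.7,0.7,0.7,0.7,0.7],
)

```text
clock: 3.4
position: [538.6, 295.0, 52.6]
ee_rot: [-0.284, 0.959, -0.001, -0.002]
contact_force: [-0.8, -0.4, 0.5]
gripper_width: 59.9
```

```bash
python3 -c "
from h import *
go(538.8,294.6,53,123)"
```

```text
3.4 pos [538.6 295.   52.6] yaw 122.99 tilt [-0.0025 -0.0022] w 59.9 F [-0.8 -0.4  0.5] M [ 0.03 -0.    0.02] J [ 0.76  0.54 -0.23 -0.   -0.8  -1.76]
travel mm [ 0.  -0.5 -0.4] rz -0.0002
```

Good. Close the jaws.

>>> play_rows(
  travel=[
    [0,0,0],
    [0,0,0],
    [0,0,0],
    [0,0,0],
    [0,0,0],
    [0,0,0],
    [0,0,0],
    [0,0,0],
    [0,0,0],
    [0,0,0],
  ],
  rotation=[
    [0,0,0],
    [0,0,0],
    [0,0,0],
    [0,0,0],
    [0,0,0],
    [0,0,0],
    [0,0,0],
    [0,0,0],
    [0,0,0],
    [0,0,0],
  ],
  grip=[0,0,0,0,0,0,0,0,0,0],
)

```text
clock: 4.23
position: [540.0, 296.5, 55.5]
ee_rot: [-0.285, 0.959, 0.0, 0.001]
contact_force: [-0.5, -0.7, 6.6]
gripper_width: 17.3
```

```bash
python3 -c "
from h import *
go(538.8,294.6,120,123)"
```

```text
4.23 pos [540.  296.5  55.5] yaw 123.13 tilt [0.0018 0.0011] w 17.3 F [-0.5 -0.7  6.6] M [-0.07  0.19 -0.01] J [ 0.76  0.54 -0.23  0.   -0.8  -1.76]
travel mm [  1.9  -0.9 -64.5] rz 0.0022
```

>>> play_rows(
  travel=[
    [0,0,-0.005],
    [0,0,-0.015],
    [0,0,-0.02],
    [0,0,-0.02],
    [0,0,-0.02],
    [0,0,-0.01],
    [0,0,0],
  ],
  rotation=[
    [0,0,0],
    [0,0,0],
    [0,0,0],
    [0,0,0],
    [0,0,0],
    [0,0,0],
    [0,0,0],
  ],
  grip=[0,0,0,0,0,0,0],
)

```text
clock: 4.82
position: [540.2, 296.7, 146.5]
ee_rot: [-0.285, 0.959, 0.001, 0.002]
contact_force: [0.6, -0.4, -1.1]
gripper_width: 17.5
```

Run:
```python
from h import *
from bench import optics
import pickle
go(558,84,143,101.2)
d=optics.get_image('scene');pickle.dump(d,open('scene2.pkl','wb'))
cv2.imwrite('pics/s2.png',cv2.resize(d['image'][150:300,270:430],None,fx=4,fy=4,interpolation=2))
```

```text
4.82 pos [540.2 296.7 146.5] yaw 123.11 tilt [0.0033 0.0029] w 17.5 F [ 0.6 -0.4 -1.1] M [ 0.03 -0.11 -0.01] J [ 0.76  0.44 -0.13  0.   -0.99 -1.76]
travel mm [ 101.3 -187.9    3. ] rz 0.3824
```

View pics/s2.png

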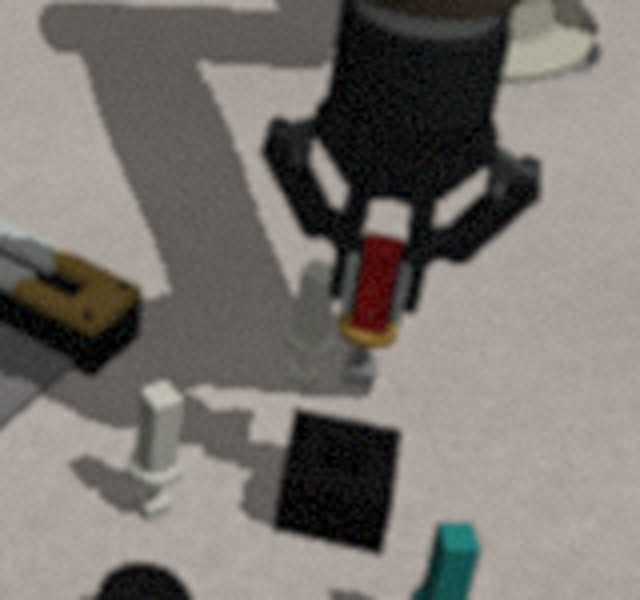

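The key is held upright with its foot clear of the stand. The collar is at (368,330) in the crop and the foot at (358,375). Next I'll carry it over the entry pocket.

>>> play_rows(
  travel=[
    [0.0063,-0.0115,0],
    [0.0127,-0.0235,0],
    [0.0127,-0.0235,0],
    [0.0127,-0.0235,0],
    [0.0127,-0.0235,0],
    [0.0127,-0.0235,0],
    [0.0127,-0.0235,0],
    [0.0127,-0.0235,0],
    [0.0064,-0.012,0],
    [0,0,0],
    [0,0,0],
    [0,0,0],
  ],
  rotation=[
    [0,0,0],
    [0,0,0],
    [0,0,0],
    [0,0,0],
    [0,0,0],
    [0,0,0],
    [0,0,0],
    [0,0,0.08],
    [0,0,0.1],
    [0,0,0.1],
    [0,0,0.1],
    [0,0,0],
  ],
  grip=[0,0,0,0,0,0,0,0,0,0,0,0],
)

```text
clock: 5.87
position: [554.5, 81.5, 142.4]
ee_rot: [-0.097, 0.995, -0.0, -0.002]
contact_force: [-0.3, 0.4, -1.9]
gripper_width: 17.2
```

Run:
```python
from h import *
from bench import optics,arm
import pickle
go(558,83.5,103,101.2)
s=arm.read_state();d=optics.get_image('wrist');d['s']=s
t=optics.get_image('top');sc=optics.get_image('scene');pickle.dump((d,t,sc),open('e.pkl','wb'))
def proj(d,X): p=d['camera_matrix']@(d['R']@X+d['t']);return (p/p[2])[:2]
x,y,z=s['position']
for zz in(-47.5,-15.5,-10.5): print(zz,proj(sc,np.array([x,y,z+zz])).round(1))
A=cv2.resize(sc['image'][160:260,240:340],None,fx=4,fy=4,interpolation=2)
B=cv2.resize(d['image'][184:384,156:356],None,fx=2,fy=2,interpolation=2)
cv2.imwrite('pics/e.png',np.hstack([A,B]))
```

```text
5.87 pos [554.5  81.5 142.4] yaw 101.15 tilt [-0.0038 -0.0012] w 17.2 F [-0.3  0.4 -1.9] M [ 0.01  0.01 -0.01] J [ 0.43  0.36 -0.27 -0.   -0.94 -1.81]
travel mm [-3.9  1.3 39.4] rz -0.001
-47.5 [287.5 201.8]
-15.5 [287.8 191.2]
-10.5 [287.9 189.6]
```

View pics/e.png

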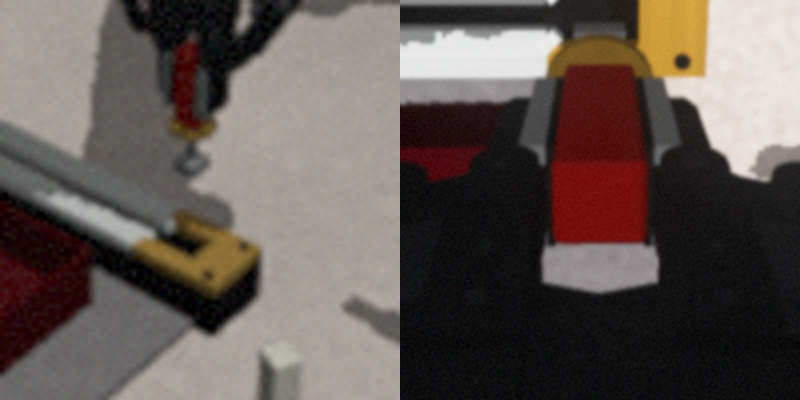

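The left panel shows the key hanging above the pocket, with its foot at scene pixel (287.5,202.5), where the projection predicted it. The right panel shows the handle's top face with corners at about (555,160), (645,160), (650,243) and (553,243).

Run:
```python
from h import *
import pickle
d,t,sc=pickle.load(open('e.pkl','rb'))
H=d['hand_eye'];K=d['camera_matrix']
def tool(u,v,z):
    u,v=155.75+(u-400)/2,183.75+v/2
    r=H[:3,:3]@np.linalg.inv(K)@[u,v,1.];return H[:3,3]+r*(z-H[2,3])/r[2]
for p in((555,160),(645,160),(650,243),(553,243)):print(tool(*p,-41.5).round(1))
# depth based handle top
P=cloud({k:d[k] for k in('camera_matrix','depth')})@H[:3,:3].T+H[:3,3]
q=P[264:304,234:280].reshape(-1,3);q=q[(q[:,2]<-30)&(q[:,2]>-50)];print(len(q),np.median(q,0),np.percentile(q,[3,97],axis=0))
# rail edges from wrist depth
W=wcloud(d);m=abs(W[...,2]-42)<4;m[235:]=0
q=W[m][:,:2].astype(np.float32);print(len(q),cv2.minAreaRect(q),np.median(W[m][:,2]))
n=np.radians(11.2);ax=np.array([np.cos(n),np.sin(n)]);ay=np.array([-np.sin(n),np.cos(n)])
a=q@ax;b=q@ay;print('x-range',np.percentile(a,[0.5,99.5]),'y max',np.percentile(b,99.7)); 
h,e=np.histogram(a,np.arange(a.min(),a.max(),2));print(e.round(0),h)
print('key tcp',d['s']['position'][:2]@ax,d['s']['position'][:2]@ay)
```

```text
[ 11.5  -8.  -41.5]
[ 11.5   8.1 -41.5]
[ -5.7   9.4 -41.5]
[ -5.8  -8.7 -41.5]
1835 [  2.74166432   0.50026249 -40.42215092] [[ -5.19693877  -7.62980261 -41.51737093]
 [ 10.01555412   8.34048705 -38.93826994]]
16104 ((537.6100463867188, 81.6976318359375), (106.67691040039062, 431.4533996582031), 9.55266284942627) 41.097390933744634
x-range [506.56006868 600.05592784] y max 181.9919532635446
[494. 496. 498. 500. 502. 504. 506. 508. 510. 512. 514. 516. 518. 520.
 522. 524. 526. 528. 530. 532. 534. 536. 538. 540. 542. 544. 546. 548.
 550. 552. 554. 556. 558. 560. 562. 564. 566. 568. 570. 572. 574. 576.
 578. 580. 582. 584. 586. 588. 590. 592. 594. 596. 598. 600.] [  1  12  17  16  16  16  17  14  17  13   4   1   1   0   0   0   0   0
   0   0   0 168 896 667 867 677 822 713 738 682 592 724 145 130 132 135
 183 619 671 752 727 651 671 682 632 598 648 635 103  45  52  54  70]
key tcp 559.8182557402596 -27.715810349426157
```

>>> play_rows(
  travel=[
    [-0.0063,0.0012,0],
    [0,0,0.01],
    [0,0,0.015],
    [0,0,0.014],
    [0,0,0.005],
    [0,0,0],
  ],
  rotation=[
    [0,0,0],
    [0,0,0],
    [0,0,0],
    [0,0,0],
    [0,0,0],
    [0,0,0],
  ],
  grip=[0,0,0,0,0,0],
)

```text
clock: 6.52
position: [560.7, 85.1, 98.2]
ee_rot: [-0.099, 0.995, -0.001, -0.002]
contact_force: [-0.5, -0.1, -1.0]
gripper_width: 17.1
```

```bash
cat >> h.py <<'E'
n_=np.radians(11.2);AX=np.array([np.cos(n_),np.sin(n_)]);AY=np.array([-np.sin(n_),np.cos(n_)])
def kr():
    "key foot in rail frame by measured TCP"
    from bench import arm
    s=arm.read_state();R=Ro.from_quat(s['ee_rot']).as_matrix();k=R@[2.8,.3,47.5]+s['position']
    y=np.degrees(np.arctan2(R[1,1],R[0,1]))
    print(round(s['clock'],2),'key x,y,z',round(k[:2]@AX-563.3,1),round(k[:2]@AY+26.2+97,1),round(k[2],1),'yaw',y.round(2),'tilt',R[:2,2].round(4),'w',round(s['gripper_width'],1),'F rail',(s['contact_force'][:2]@AX).round(1),(s['contact_force'][:2]@AY).round(1),s['contact_force'][2].round(1),'M',s['wrist_torque'].round(2))
E
python3 -c "
from h import *
kr()"
```

```text
6.52 key x,y,z 0.2 98.1 50.7 yaw 101.36 tilt [-0.004  -0.0015] w 17.1 F rail -0.5 -0.0 -1.0 M [ 0.05  0.   -0.02]
```

>>> play_rows(
  travel=[
    [0,0,0.006],
    [0,0,0.007],
    [0,0,0.006],
    [0,0,0.005],
    [0,0,0.003],
    [0,0,0],
  ],
  rotation=[
    [0,0,0],
    [0,0,0],
    [0,0,0],
    [0,0,0],
    [0,0,0],
    [0,0,0],
  ],
  grip=[0,0,0,0,0,0],
)

```text
clock: 7.02
position: [561.4, 85.2, 72.5]
ee_rot: [-0.099, 0.995, -0.0, -0.001]
contact_force: [0.5, 0.6, -2.1]
gripper_width: 17.2
```

```bash
python3 -c "
from h import *
kr()"
```

```text
7.02 key x,y,z 1.1 98.0 25.0 yaw 101.32 tilt [-0.0014 -0.0005] w 17.2 F rail 0.6 0.5 -2.1 M [-0.01 -0.   -0.04]
```

>>> play_rows(
  travel=[
    [0.0005,0,0.002],
    [0,0,0.001],
    [0,0,0],
    [0,0,0],
  ],
  rotation=[
    [0,0,0],
    [0,0,0],
    [0,0,0],
    [0,0,0],
  ],
  grip=[0,0,0,0],
)

```text
clock: 7.35
position: [561.4, 85.3, 70.5]
ee_rot: [-0.099, 0.995, 0.0, 0.0]
contact_force: [0.8, -0.2, -2.6]
gripper_width: 17.0
```

>>> play_rows(
  travel=[
    [0,0,0.001],
    [0,0,0.001],
    [0,0,0],
    [0,0,0],
  ],
  rotation=[
    [0,0,0],
    [0,0,0],
    [0,0,0],
    [0,0,0],
  ],
  grip=[0,0,0,0],
)

```text
clock: 7.68
position: [561.3, 85.3, 68.3]
ee_rot: [-0.099, 0.995, -0.0, -0.0]
contact_force: [1.0, 0.0, -1.9]
gripper_width: 17.2
```

```bash
python3 -c "
from h import *
kr()"
```

```text
7.68 key x,y,z 1.0 98.1 20.8 yaw 101.33 tilt [-0.0002 -0.0001] w 17.2 F rail 1.0 -0.2 -1.9 M [ 0.02  0.05 -0.01]
```

>>> play_rows(
  travel=[
    [0,0,0.001],
    [0,0,0.0005],
    [0,0,0],
    [0,0,0],
  ],
  rotation=[
    [0,0,0],
    [0,0,0],
    [0,0,0],
    [0,0,0],
  ],
  grip=[0,0,0,0],
)

```text
clock: 8.02
position: [561.6, 85.4, 67.6]
ee_rot: [-0.099, 0.995, 0.0, 0.0]
contact_force: [-2.1, -0.5, 4.4]
gripper_width: 17.3
```

>>> play_rows(
  travel=[
    [0,0,0.001],
    [0,0,0.0005],
    [0,0,0],
    [0,0,0],
  ],
  rotation=[
    [0,0,0],
    [0,0,0],
    [0,0,0],
    [0,0,0],
  ],
  grip=[0,0,0,0],
)

```text
clock: 8.35
position: [561.7, 85.4, 67.5]
ee_rot: [-0.099, 0.995, -0.0, 0.001]
contact_force: [-3.7, 0.0, 12.5]
gripper_width: 17.4
```

The floor contact at TCP z = 67.5 matches the 20 mm it should be, so I'll drag with light pressure.

>>> play_rows(
  travel=[
    [0.0004,0,-0.0006],
    [0.0004,-0.002,0],
    [0,-0.003,0],
    [0,-0.003,0],
    [0,-0.003,0],
    [0,-0.003,0],
    [0,-0.003,0],
    [0,-0.003,0],
    [0,-0.002,0],
    [0,0,0],
  ],
  rotation=[
    [0,0,0],
    [0,0,0],
    [0,0,0],
    [0,0,0],
    [0,0,0],
    [0,0,0],
    [0,0,0],
    [0,0,0],
    [0,0,0],
    [0,0,0],
  ],
  grip=[0,0,0,0,0,0,0,0,0,0],
)

```text
clock: 9.18
position: [566.9, 66.4, 67.6]
ee_rot: [-0.099, 0.995, 0.002, 0.003]
contact_force: [-2.9, 9.5, 7.4]
gripper_width: 17.5
```

```bash
python3 -c "
from h import *
kr()"
```

```text
9.18 key x,y,z 3.2 78.7 20.1 yaw 101.34 tilt [0.006  0.0049] w 17.5 F rail -1.0 9.8 7.4 M [2.99 0.95 0.03]
```

Run:
```python
from h import *
from bench import optics,arm
import pickle
s=arm.read_state();d=optics.get_image('wrist');d['s']=s;sc=optics.get_image('scene');pickle.dump((d,sc),open('f.pkl','wb'))
A=cv2.resize(sc['image'][160:260,240:340],None,fx=4,fy=4,interpolation=2)
B=cv2.resize(d['image'][184:384,156:356],None,fx=2,fy=2,interpolation=2)
cv2.imwrite('pics/f.png',np.hstack([A,B]))
kr()
H=d['hand_eye'];W=wcloud(d);P=cloud({k:d[k] for k in('camera_matrix','depth')})@H[:3,:3].T+H[:3,3]
q=P[240:310,230:285].reshape(-1,3);q=q[(q[:,2]<-38)&(q[:,2]>-46)];print('handle top tool',len(q),np.median(q,0),np.percentile(q,[3,97],axis=0).round(1))
for u0,u1 in((10,60),(60,120),(120,200),(290,310)):
    z=W[:,u0:u1];m=(z[...,2]<38)&(z[...,2]>10);m[260:]=0
    t=W[:,u0:u1];a=t[...,:2]@AX-563.3;b=t[...,:2]@AY+123.2
    top=(abs(z[...,2]-41)<2.5)&(abs(a)<40);top[260:]=0
    h,e=np.histogram(a[top],np.arange(-30,31,1));print(round(b[top].mean()),'empty x:',e[:-1][h<0.15*np.median(h[10:20])])
```

```text
9.28 key x,y,z 3.2 78.7 20.1 yaw 101.36 tilt [0.0059 0.0044] w 16.9 F rail -0.7 7.6 6.5 M [2.87 0.89 0.04]
handle top tool 2130 [  2.74505819   0.14844078 -40.33995285] [[ -6.1  -8.3 -41.6]
 [ 10.3  10.2 -38.5]]
-48 empty x: [-30 -29 -28 -27  -4  -3  -2  -1   0   1   2   3   4   5  27  28  29]
-17 empty x: [-30 -29 -28 -27  -4  -3  -2  -1   0   1   2   3   4  27  28  29]
23 empty x: [-30 -29 -28 -27  -4  -3  -2  -1   0   1   2   3   4  27  28  29]
103 empty x: [-30 -29 -28 -27 -11 -10  -9  -8  -7  -6  -5  -4  -3  -2  -1   0   1   2
   3   4   5   6   7   8   9  10  11  20  21  22  23  24  25  26  27  28
  29]
```

View pics/f.png

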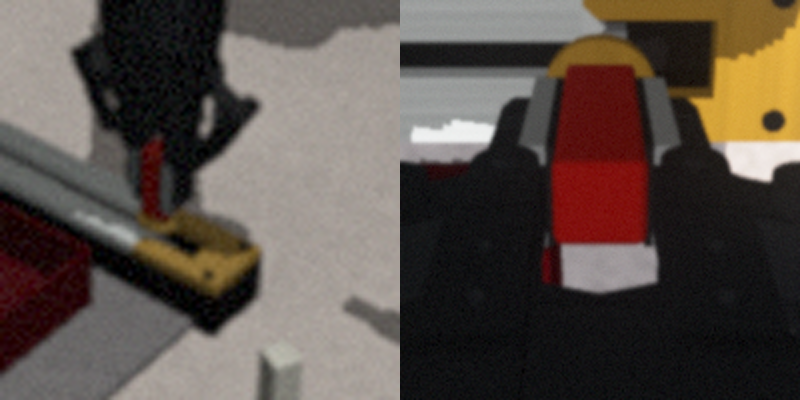

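The view shows the key reaching the flares too far to +x. By the same camera the slot's centre is at x ≈ +0.4 and the key at +3.2. I'll back off a little and shift it towards −x.

>>> play_rows(
  travel=[
    [0,0.003,-0.0005],
    [0.001,0.001,0],
    [0.001,0,0],
    [0.0008,0,0],
    [0,0,0],
  ],
  rotation=[
    [0,0,0],
    [0,0,0],
    [0,0,0],
    [0,0,0],
    [0,0,0],
  ],
  grip=[0,0,0,0,0],
)

```text
clock: 9.7
position: [563.4, 67.5, 67.6]
ee_rot: [-0.099, 0.995, 0.0, 0.003]
contact_force: [3.4, 1.3, 5.9]
gripper_width: 17.9
```

```bash
python3 -c "
from h import *
kr()"
```

```text
9.7 key x,y,z -0.0 80.3 20.0 yaw 101.36 tilt [0.0052 0.0015] w 17.9 F rail 3.6 0.6 5.9 M [ 0.48 -1.36  0.03]
```

>>> play_rows(
  travel=[
    [0,-0.002,0],
    [0,-0.002,0],
    [0,-0.003,0],
    [0,-0.003,0],
    [0,-0.003,0],
    [0,0,0],
  ],
  rotation=[
    [0,0,0],
    [0,0,0],
    [0,0,0],
    [0,0,0],
    [0,0,0],
    [0,0,0],
  ],
  grip=[0,0,0,0,0,0],
)

```text
clock: 10.2
position: [564.5, 55.3, 67.5]
ee_rot: [-0.098, 0.995, 0.001, 0.001]
contact_force: [-0.2, 4.3, 8.6]
gripper_width: 17.2
```

```bash
python3 -c "
from h import *
kr()"
```

```text
10.2 key x,y,z -1.5 68.2 20.0 yaw 101.31 tilt [0.002  0.0023] w 17.2 F rail 0.6 4.2 8.6 M [ 1.83  0.12 -0.02]
```

>>> play_rows(
  travel=[
    [-0.0012,-0.002,0],
    [0,-0.003,0],
    [0,-0.003,0],
    [0,-0.003,0],
    [0,-0.003,0],
    [0,-0.003,0],
    [0,-0.003,0],
    [0,-0.002,0],
    [0,0,0],
  ],
  rotation=[
    [0,0,0],
    [0,0,0],
    [0,0,0],
    [0,0,0],
    [0,0,0],
    [0,0,0],
    [0,0,0],
    [0,0,0],
    [0,0,0],
  ],
  grip=[0,0,0,0,0,0,0,0,0],
)

```text
clock: 10.95
position: [569.7, 34.1, 67.5]
ee_rot: [-0.099, 0.995, 0.001, 0.001]
contact_force: [-1.4, 6.8, 10.1]
gripper_width: 17.2
```

```bash
python3 -c "
from h import *
kr()"
```

```text
10.95 key x,y,z -0.6 46.4 20.0 yaw 101.31 tilt [0.0014 0.0022] w 17.2 F rail -0.1 6.9 10.1 M [2.09 0.3  0.  ]
```

>>> play_rows(
  travel=[
    [-0.0005,-0.001,0],
    [0,-0.001,0],
    [0,-0.001,0],
    [0,-0.001,0],
    [0,-0.001,0],
    [0,0,0],
  ],
  rotation=[
    [0,0,0],
    [0,0,0],
    [0,0,0],
    [0,0,0],
    [0,0,0],
    [0,0,0],
  ],
  grip=[0,0,0,0,0,0],
)

```text
clock: 11.45
position: [570.9, 29.5, 67.5]
ee_rot: [-0.099, 0.995, 0.001, 0.001]
contact_force: [-2.3, 6.6, 9.3]
gripper_width: 17.3
```

>>> play_rows(
  travel=[
    [0,-0.001,0],
    [0,-0.001,0],
    [0,-0.001,0],
    [0,-0.001,0],
    [0,-0.001,0],
    [0,0,0],
  ],
  rotation=[
    [0,0,0],
    [0,0,0],
    [0,0,0],
    [0,0,0],
    [0,0,0],
    [0,0,0],
  ],
  grip=[0,0,0,0,0,0],
)

```text
clock: 11.95
position: [571.9, 24.6, 67.5]
ee_rot: [-0.099, 0.995, 0.001, 0.001]
contact_force: [-2.4, 7.9, 10.1]
gripper_width: 17.3
```

>>> play_rows(
  travel=[
    [0,-0.001,0],
    [0,-0.001,0],
    [0,-0.001,0],
    [0,-0.001,0],
    [0,-0.001,0],
    [0,0,0],
  ],
  rotation=[
    [0,0,0],
    [0,0,0],
    [0,0,0],
    [0,0,0],
    [0,0,0],
    [0,0,0],
  ],
  grip=[0,0,0,0,0,0],
)

```text
clock: 12.45
position: [572.9, 19.7, 67.5]
ee_rot: [-0.099, 0.995, 0.001, 0.001]
contact_force: [0.4, 7.4, 10.2]
gripper_width: 17.4
```

>>> play_rows(
  travel=[
    [0,-0.001,0],
    [0,-0.001,0],
    [0,-0.001,0],
    [0,-0.001,0],
    [0,-0.001,0],
    [0,0,0],
  ],
  rotation=[
    [0,0,0],
    [0,0,0],
    [0,0,0],
    [0,0,0],
    [0,0,0],
    [0,0,0],
  ],
  grip=[0,0,0,0,0,0],
)

```text
clock: 12.95
position: [573.9, 14.9, 67.5]
ee_rot: [-0.099, 0.995, 0.001, 0.001]
contact_force: [-1.4, 6.8, 9.9]
gripper_width: 17.4
```

>>> play_rows(
  travel=[
    [0,-0.001,0],
    [0,-0.001,0],
    [0,-0.001,0],
    [0,-0.001,0],
    [0,-0.001,0],
    [0,0,0],
  ],
  rotation=[
    [0,0,0],
    [0,0,0],
    [0,0,0],
    [0,0,0],
    [0,0,0],
    [0,0,0],
  ],
  grip=[0,0,0,0,0,0],
)

```text
clock: 13.45
position: [574.9, 9.9, 67.5]
ee_rot: [-0.099, 0.995, 0.001, 0.001]
contact_force: [-1.5, 7.6, 9.7]
gripper_width: 17.3
```

```bash
python3 -c "
from h import *
kr()"
```

```text
13.45 key x,y,z -0.2 21.7 20.0 yaw 101.32 tilt [0.0011 0.0023] w 17.3 F rail 0.0 7.7 9.7 M [2.41 0.47 0.01]
```

>>> play_rows(
  travel=[
    [0,-0.001,0],
    [0,-0.001,0],
    [0,-0.001,0],
    [0,-0.001,0],
    [0,-0.001,0],
    [0,0,0],
  ],
  rotation=[
    [0,0,0],
    [0,0,0],
    [0,0,0],
    [0,0,0],
    [0,0,0],
    [0,0,0],
  ],
  grip=[0,0,0,0,0,0],
)

```text
clock: 13.95
position: [575.9, 5.0, 67.5]
ee_rot: [-0.099, 0.995, 0.001, 0.001]
contact_force: [-1.2, 6.6, 9.6]
gripper_width: 17.2
```

>>> play_rows(
  travel=[
    [0,-0.001,0],
    [0,-0.001,0],
    [0,-0.001,0],
    [0,-0.001,0],
    [0,-0.001,0],
    [0,0,0],
  ],
  rotation=[
    [0,0,0],
    [0,0,0],
    [0,0,0],
    [0,0,0],
    [0,0,0],
    [0,0,0],
  ],
  grip=[0,0,0,0,0,0],
)

```text
clock: 14.45
position: [576.8, 0.1, 67.5]
ee_rot: [-0.099, 0.995, 0.001, 0.001]
contact_force: [-1.8, 7.2, 10.2]
gripper_width: 17.4
```

>>> play_rows(
  travel=[
    [0,-0.001,0],
    [0,-0.001,0],
    [0,-0.001,0],
    [0,-0.001,0],
    [0,-0.001,0],
    [0,0,0],
  ],
  rotation=[
    [0,0,0],
    [0,0,0],
    [0,0,0],
    [0,0,0],
    [0,0,0],
    [0,0,0],
  ],
  grip=[0,0,0,0,0,0],
)

```text
clock: 14.95
position: [577.8, -4.8, 67.5]
ee_rot: [-0.099, 0.995, 0.001, 0.001]
contact_force: [-1.4, 6.8, 10.3]
gripper_width: 17.6
```

>>> play_rows(
  travel=[
    [0,-0.001,0],
    [0,-0.001,0],
    [0,-0.001,0],
    [0,-0.001,0],
    [0,-0.001,0],
    [0,0,0],
  ],
  rotation=[
    [0,0,0],
    [0,0,0],
    [0,0,0],
    [0,0,0],
    [0,0,0],
    [0,0,0],
  ],
  grip=[0,0,0,0,0,0],
)

```text
clock: 15.45
position: [578.7, -9.7, 67.5]
ee_rot: [-0.099, 0.995, 0.001, 0.001]
contact_force: [-1.0, 8.1, 11.1]
gripper_width: 17.3
```

>>> play_rows(
  travel=[
    [0,-0.001,0],
    [0,-0.001,0],
    [0,-0.001,0],
    [0,-0.001,0],
    [0,-0.001,0],
    [0,0,0],
  ],
  rotation=[
    [0,0,0],
    [0,0,0],
    [0,0,0],
    [0,0,0],
    [0,0,0],
    [0,0,0],
  ],
  grip=[0,0,0,0,0,0],
)

```text
clock: 15.95
position: [579.7, -14.6, 67.5]
ee_rot: [-0.099, 0.995, 0.001, 0.001]
contact_force: [-2.0, 7.1, 10.7]
gripper_width: 17.3
```

```bash
python3 -c "
from h import *
kr()"
```

```text
15.95 key x,y,z -0.3 -3.3 20.0 yaw 101.31 tilt [0.0008 0.0023] w 17.3 F rail -0.5 7.4 10.7 M [2.51 0.42 0.02]
```

>>> play_rows(
  travel=[
    [0,-0.001,0],
    [0,-0.001,0],
    [0,-0.001,0],
    [0,-0.001,0],
    [0,-0.001,0],
    [0,0,0],
  ],
  rotation=[
    [0,0,0],
    [0,0,0],
    [0,0,0],
    [0,0,0],
    [0,0,0],
    [0,0,0],
  ],
  grip=[0,0,0,0,0,0],
)

```text
clock: 16.45
position: [580.6, -19.5, 67.4]
ee_rot: [-0.099, 0.995, 0.001, 0.0]
contact_force: [-1.0, 8.5, 10.7]
gripper_width: 17.3
```

>>> play_rows(
  travel=[
    [0,-0.001,0],
    [0,-0.001,0],
    [0,-0.001,0],
    [0,-0.001,0],
    [0,-0.001,0],
    [0,0,0],
  ],
  rotation=[
    [0,0,0],
    [0,0,0],
    [0,0,0],
    [0,0,0],
    [0,0,0],
    [0,0,0],
  ],
  grip=[0,0,0,0,0,0],
)

```text
clock: 16.95
position: [579.5, -26.0, 65.2]
ee_rot: [-0.098, 0.995, 0.0, -0.002]
contact_force: [0.6, -0.0, -1.3]
gripper_width: 17.4
```

The foot has dropped: z is 2.3 mm lower and the forces went to about zero. I'll lower it the rest of the way.

>>> play_rows(
  travel=[
    [-0.0005,0,0.001],
    [0,0,0.001],
    [0,0,0.001],
    [0,0,0],
  ],
  rotation=[
    [0,0,0],
    [0,0,0],
    [0,0,0],
    [0,0,0],
  ],
  grip=[0,0,0,0],
)

```text
clock: 17.28
position: [581.0, -26.2, 62.2]
ee_rot: [-0.098, 0.995, -0.0, -0.002]
contact_force: [-1.0, -0.0, -2.4]
gripper_width: 17.0
```

```bash
python3 -c "
from h import *
kr()"
```

```text
17.28 key x,y,z -1.4 -15.1 14.7 yaw 101.3 tilt [-0.0031 -0.0005] w 17.0 F rail -1.0 0.2 -2.4 M [ 0.02  0.   -0.01]
```

>>> play_rows(
  travel=[
    [-0.0015,0,0.001],
    [0,0,0.001],
    [0,0,0.001],
    [0,0,0.001],
    [0,0,0],
    [0,0,0],
  ],
  rotation=[
    [0,0,0],
    [0,0,0],
    [0,0,0],
    [0,0,0],
    [0,0,0],
    [0,0,0],
  ],
  grip=[0,0,0,0,0,0],
)

```text
clock: 17.78
position: [583.5, -25.5, 59.3]
ee_rot: [-0.099, 0.995, 0.0, -0.0]
contact_force: [-0.2, -0.5, -2.3]
gripper_width: 17.3
```

```bash
python3 -c "
from h import *
kr()"
```

```text
17.78 key x,y,z 1.4 -14.9 11.8 yaw 101.33 tilt [-0.0002 -0.    ] w 17.3 F rail -0.3 -0.4 -2.3 M [ 0.    0.05 -0.01]
```

>>> play_rows(
  travel=[
    [0.0007,0,0.001],
    [0,0,0.001],
    [0,0,0],
    [0,0,0],
  ],
  rotation=[
    [0,0,0],
    [0,0,0],
    [0,0,0],
    [0,0,0],
  ],
  grip=[0,0,0,0],
)

```text
clock: 18.12
position: [583.0, -25.6, 57.6]
ee_rot: [-0.099, 0.995, 0.0, 0.0]
contact_force: [-0.1, 0.2, 0.0]
gripper_width: 17.7
```

>>> play_rows(
  travel=[
    [0,0,0.0005],
    [0,0,0.0005],
    [0,0,0],
    [0,0,0],
  ],
  rotation=[
    [0,0,0],
    [0,0,0],
    [0,0,0],
    [0,0,0],
  ],
  grip=[0,0,0,0],
)

```text
clock: 18.45
position: [583.0, -25.6, 57.5]
ee_rot: [-0.099, 0.995, -0.0, 0.0]
contact_force: [-3.1, 1.5, 6.1]
gripper_width: 17.4
```

```bash
python3 -c "
from h import *
kr()"
```

```text
18.45 key x,y,z 0.9 -14.9 10.0 yaw 101.36 tilt [ 0.0004 -0.0002] w 17.4 F rail -2.8 2.1 6.1 M [0.24 0.85 0.02]
```

The key is home at z = 10.0 with about 6 N of contact. Now I'll relax the pressure, release and rise.

>>> play_rows(
  travel=[
    [0,0,-0.001],
    [0,0,0],
    [0,0,0],
    [0,0,0],
    [0,0,0],
    [0,0,0],
    [0,0,0],
    [0,0,0],
    [0,0,0],
    [0,0,0],
  ],
  rotation=[
    [0,0,0],
    [0,0,0],
    [0,0,0],
    [0,0,0],
    [0,0,0],
    [0,0,0],
    [0,0,0],
    [0,0,0],
    [0,0,0],
    [0,0,0],
  ],
  grip=[0,0,0.3,0.5,0.6,0.6,0.6,0.6,0.6,0.6],
)

```text
clock: 19.28
position: [582.9, -25.7, 57.4]
ee_rot: [-0.099, 0.995, -0.0, 0.0]
contact_force: [-0.7, -0.3, -0.5]
gripper_width: 51.3
```

>>> play_rows(
  travel=[
    [0,0,-0.005],
    [0,0,-0.01],
    [0,0,-0.02],
    [0,0,-0.03],
    [0,0,-0.03],
    [0,0,-0.03],
    [0,0,-0.015],
    [0,0,0],
    [0,0,0],
  ],
  rotation=[
    [0,0,0],
    [0,0,0],
    [0,0,0],
    [0,0,0],
    [0,0,0],
    [0,0,0],
    [0,0,0],
    [0,0,0],
    [0,0,0],
  ],
  grip=[0.6,0.6,0.6,0.6,0.6,0.6,0.6,0.6,0.6],
)

```text
clock: 20.03
position: [583.3, -25.5, 199.3]
ee_rot: [-0.099, 0.995, 0.0, 0.002]
contact_force: [-0.1, 0.4, -0.6]
gripper_width: 51.1
```

Run:
```python
from h import *
from bench import optics,arm
s=arm.read_state();d=optics.get_image('wrist');d['s']=s;sc=optics.get_image('scene')
kr();W=wcloud(d);im=d['image'].astype(int)
z=W[...,2];r=W[...,:2]@AX-563.3;b=W[...,:2]@AY+123.2
m=(abs(r)<25)&(abs(b+15)<25)&(z>85)&(z<115);q=W[m]
print('handle top',len(q),np.median(r[m]),np.median(b[m]),np.median(z[m]),np.linalg.lstsq(np.c_[q[:,:2]-q[:,:2].mean(0),np.ones(len(q))],q[:,2],rcond=None)[0])
A=cv2.resize(sc['image'][150:270,190:310],None,fx=3.3,fy=3.3,interpolation=2)
B=cv2.resize(d['image'],(528,396))[:, :400]
cv2.imwrite('pics/g.png',np.hstack([A,B]))
```

```text
20.13 key x,y,z -0.1 -14.8 149.3 yaw 101.32 tilt [-0.0016  0.0001] w 51.2 F rail -0.3 0.2 -0.2 M [-0.02 -0.02 -0.04]
handle top 528 0.5449484261430371 -15.582293266785882 97.83916406541138 [2.27861623e-01 2.32260816e-02 9.69549517e+01]
```

View pics/g.png

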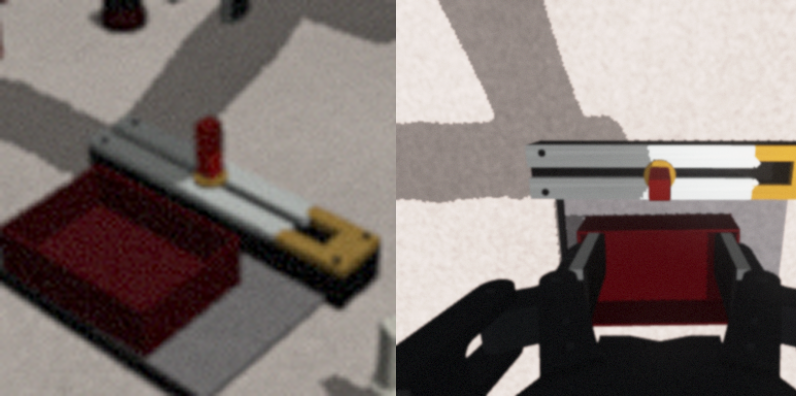

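The scene view shows the key standing upright in the slot, collar down and released. The handle's top reads z = 97.8, where home is 99 and this camera reads about 1 mm low. It lies within 1 mm of the foot's position across and along the rail, so the tilt is negligible.

```bash
python3 -c "
from bench import workorder
print(workorder.job_done())"
```

```text
the job is handed in; nothing more can be done
None
```

I took the red key out of its stand, put its foot in the entry pocket and dragged it along the slot. It dropped into the notch at about y = −15 mm in the rail frame. I then pressed it home, let go, rose clear and handed the job in at about 20 s of the 67 s allowed. The hand-in reports no verdict.

**Last checks:**
- **Height:** before release the arm's position put the foot 10.0 mm above the table, which is home. From the wrist camera the handle's top was at 97.8 mm; home is 99 mm, and this camera reads about 1 mm low.
- **Upright:** the handle's top lies within 1 mm of the foot's position both across and along the rail, so the tilt is far below 0.1 rad. A plane fitted to the top face gave a slope of 0.23 instead. I put that down to points from the handle's side face and did not rerun it.
- **Released:** the gripper was open at 51 mm, clear of the key, with under 1 N on the tool.
- **Forces:** the highest push I read on the rail was about 13 N; peaks within a move are not reported.
- **Other objects:** I did not measure the gift box, jars or bottle again. The box looked undisturbed in the last picture, and the arm went near none of them.

**One correction on the way:** on the first drag the key drifted about 3 mm across the pocket and met a flare with about 10 N. I backed off, re-centred it on the slot, and the rest of the drag went smoothly.

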